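# Lay out the winder's parts for refitting

### The arm

A 7-joint arm with a two-finger parallel gripper is mounted at the origin on the work surface. World frame = base frame: x ahead of the robot, y to its left, z up, the work surface at z = 0. Lengths are in m, angles in rad, forces in N, time in s.
With the tool pointing down it reaches from about 0.4 to 0.85 m from the base axis. Payload 10.4 kg.
Tool frame: the origin (TCP) lies midway between the tips of the shut fingers; the grasp point (between the pads) lies 19 mm behind it; z points along the fingers, y is the direction in which the jaws open and shut (so a half turn about z gives the same grasp; the last joint's range is limited). The gripper opens to 85 mm and grips with 20 to 120 N. Pads are 22 mm wide; open, the fingers measure 114 mm over their backs; the gripper's body (76 mm by 85 mm) begins 54 mm behind the grasp point. The pads swing forward as they close: fully open they stand 13 mm farther back than shut.
Start: joints at [1.161, 0.332, -0.065, 1.46, 0.022, 1.35, -0.088], TCP at [0.236, -0.579, 0.231] pointing down, gripper open.
Joint ranges: [-2.6, 2.6], [-0.5, 2.12], [-1.47, 1.34], [0.16, 2.42], [-1.27, 4.41], [0.06, 2.06], [-2.6, 2.6]. Speed limits (rad/s): [2.22, 2.22, 2.79, 2.79, 3.14, 3.14, 3.14].

### API

Orientations are given as a unit quaternion [x, y, z, w].
In Python, from cell import bot gives the robot as it stands.
- The arm moves only by the shell command python3 -m creep 'ROWS' [OPENING] [FORCE]. ROWS is JSON, a list that holds one entry, the list of rows, each a list of 6 numbers: the shift along the tool's x, y, z in mm, then the turn, a rotation vector about the tool's x, y, z in rad. A call has 1 to 5 rows; each row is the pose to reach, as a shift and turn from the pose commanded when the call began, along the tool's axes at that moment; what a row does not reach only later rows make up. A row lasts 1/10 s, in which the tool goes at most 50 mm and 8.59 degrees, less where a joint would pass 70% of its speed; a pose out of reach is approached as far as the arm can. A call with a gripper value outside its range is refused whole. OPENING is the closure, from 0 (fully open) to 1 (shut), set as the call begins (- or left out, the last holds). The fingers move at their own pace and stop on an object; FORCE is the grip in N (left out, the last holds). Time passes only in rows, so rows that repeat a pose let the fingers close. It gives the time, the measured TCP pose, the force and the opening at its end, in the units of the state.
- bot.state(): the state, without advancing time (a new reading comes with each control period).
- bot.grab_frame(name): name is "scene" or "top"; returns the picture (480x640x3 uint8, red, green, blue); there is no depth.
- bot.camera_info(name): a dict with "K" (3x3 intrinsics, pixels), "R" (3x3) and "t" (3): a world point X has camera coordinates R X + t. Camera axes: x right, y down, z forward; pixel columns grow to the right and rows downward; lengths in m; the calibration is good to about 2 mm. A picture is of the moment at which its call begins. camera_info takes no time and is no camera call.
- bot.close_job(): hands the job in, once; it reports no verdict.
The state is a dict: "time_s": time; "q": joint angles; "qvel": joint speeds; "joint_torque": joint torques, N m; "tcp_pos": TCP position; "ee_rot": TCP orientation; "contact_force": force on the tool from outside, world axes, zero at the start; "torque": the same for the moment, N m; "width": finger opening in m.
Only numpy, scipy, OpenCV 4.12 (cv2) and the standard library are available. Lean on these libraries where they do the work, as an engineer would, in place of code of your own. Each camera call takes 0.05 s, during which the arm holds its last target.

### The job

Lay the winder's parts out on the dark layout board ready for refitting: the rusted iron collar flat in the middle of the black rubber pad, the brass bearing shell squarely on top of that collar, the blue glass oiler stopper standing upright in the middle of the cork pad, and the boxwood wedge on its flat base on the board, midway between the two pads, with its length across the board. Leave the bright steel collar where it is, and never let the glass stopper tip over.

Things in the scene. Friction and masses are not known exactly. Their poses are not given: they have to be found in the camera images.
- collar_mid (a point): Rusted dark brown iron collar: a plain flat ring lying on a flat face, outer diameter 62 mm, bore 32 mm, height 24 mm, about 0.4 kg. Point on its axis, half-way up; z is its axis.
- shell_mid (a point): Brass bearing shell: a short yellow metal tube standing on end, outer diameter 52 mm (55 mm over a 5 mm high lip at its foot, which is only a look), bore 38 mm, height 32 mm, about 0.25 kg, with two dark split lines. Point on its axis, half-way up; z is its axis.
- stopper_mid (a point): Blue glass stopper, standing on the flat 30 mm wide end of its tapered plug: plug 30 to 35 mm in diameter up to 22 mm above its foot, a neck of 26 mm at 26 mm, above it a round knob 40 to 42 mm in diameter from 32 to 50 mm, top at 56 mm; about 0.09 kg. Take it by the knob. Point on its axis, half-way up (28 mm over its foot); z is its axis.
- wedge_mid (a point): Pale yellow boxwood wedge lying on its flat base: 80 mm long (x), 30 mm wide between parallel sides (y), 32 mm high at the thick end (-x) falling evenly to 8 mm at the thin end (+x); about 0.06 kg. Point over the middle of its base, 10 mm above it. Take it across its width.
- board: Dark wooden layout board, fixed to the bench, 130 mm (x, its short way) by 380 mm (y, its long way), 8 mm thick. Origin at the middle of its underside, on the bench; the two pads lie on it, one 120 mm to each side of its middle along y, so the point midway between them is the board's middle. A bottle and a tin up to 140 mm tall and a crank winder up to 210 mm tall stand behind it, 50 mm or more beyond its far edge.
- rubber_pad: Black square rubber pad fixed on the board, 90 x 90 mm, 4 mm thick. Origin at the middle of its underside; its top is 12 mm above the bench. It may be at either end of the board.
- cork_pad: Round light brown cork pad fixed on the board, 90 mm in diameter, 4 mm thick. Origin at the middle of its underside; its top is 12 mm above the bench. It may be at either end of the board.
- steel_collar_mid (a point): Bright steel collar, same size as the rusted one (62 mm outer diameter, 24 mm high): not part of the job, leave it. Point on its axis, half-way up.
Not all that is in view belongs to the job. Of the things that look like the part that bears wedge_mid, the smallest one is meant. There is more than one size of the part that bears shell_mid; the job needs the smallest.

How it is judged:
By the outcome, as a careful person would: the job done as asked, in the order asked, and still so for the second after the job is handed in, with the robot touching nothing.
It also fails if it takes over 99 s, if anything falls off the work surface, if the arm or the gripper's body presses on something with over 40 N, if the wrist force passes 120 N, or if a joint passes its speed limit or range.

## Working session

There is one attempt and no reset: what is moved stays moved. The work goes in short steps, Python scripts to look and compute and a shell command to move; the robot and the scene stay as the last step left them, time stands still between calls to the robot, and variables do not carry over. Pictures are saved under pics/ and viewed, and the job is handed in when it is done.

```bash
ls; mkdir -p pics; python3 - <<'E'
from cell import bot
import cv2,numpy as np
s=bot.state()
for k in s: print(k,np.round(s[k],4))
for n in("scene","top"):
    cv2.imwrite(f"pics/{n}0.png",bot.grab_frame(n)[:,:,::-1])
    c=bot.camera_info(n); print(n,np.array(c["K"]),np.round(c["R"],3),np.round(c["t"],3))
E
```

```text
pics
time_s 0.0
q [ 1.1614  0.3328 -0.0647  1.4609  0.0216  1.3499 -0.0885]
qvel [ 0.0013 -0.0002  0.0001  0.0007 -0.0001  0.0004  0.001 ]
joint_torque [-1.00000e-04 -6.25427e+01  4.92000e-02 -3.91603e+01  1.60000e-02
  9.80000e-03  0.00000e+00]
tcp_pos [ 0.2356 -0.5785  0.2305]
ee_rot [ 9.814e-01  1.922e-01 -2.000e-04 -7.000e-04]
contact_force [ 0.7366  0.6098 -0.0663]
torque [-0.0173 -0.0404  0.0256]
width 0.0851
scene [[454.18672091   0.         316.87111475]
 [  0.         454.18672091 240.78865514]
 [  0.           0.           1.        ]] [[-0.691  0.723 -0.009]
 [ 0.566  0.533 -0.629]
 [-0.45  -0.44  -0.777]] [ 0.356 -0.265  1.191]
top [[507.26174298   0.         314.80832425]
 [  0.         507.26174298 244.83769191]
 [  0.           0.           1.        ]] [[-0.017 -1.    -0.011]
 [-0.998  0.018 -0.067]
 [ 0.067  0.01  -0.998]] [-0.001  0.506  0.998]
```

View pics/scene0.png

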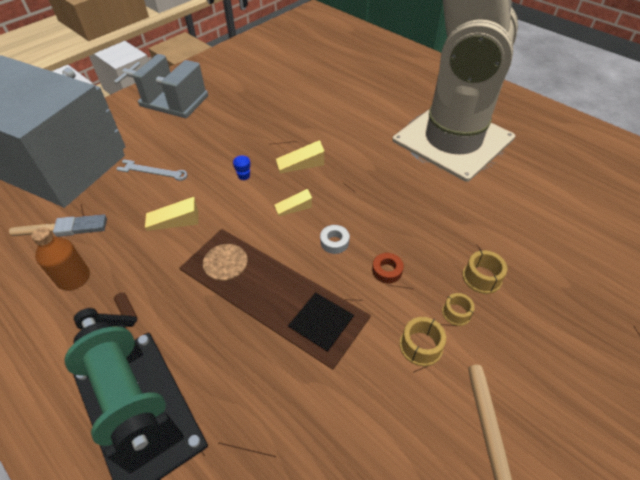

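View pics/top0.png

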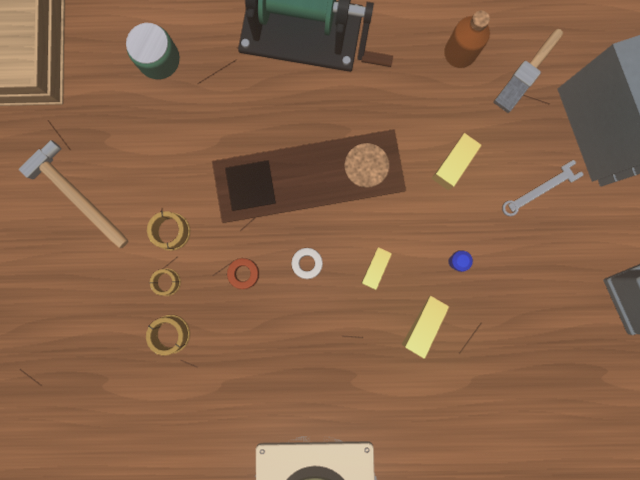

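The top view shows the rusted collar at about (243,273), the small shell at (164,282), the stopper at (461,261) and the small wedge at (377,268). The rubber pad is at (250,186), the cork pad at (367,165) and the steel collar at (307,263). Next I'll measure them.

```bash
cat > h.py <<'E'
from cell import bot
import cv2,numpy as np
def cam(n):
    c=bot.camera_info(n); return [np.array(c[k],float) for k in("K","R","t")]
def ray(n,uv):
    K,R,t=cam(n); d=R.T@np.linalg.solve(K,[uv[0],uv[1],1]); return -R.T@t,d
def onz(n,uv,z):
    o,d=ray(n,uv); return o+d*(z-o[2])/d[2]
def proj(n,X):
    K,R,t=cam(n); p=K@(R@np.array(X)+t); return p[:2]/p[2]
def tri(ua,ub):
    o1,d1=ray("top",ua);o2,d2=ray("scene",ub)
    s=np.linalg.lstsq(np.c_[d1,-d2],o2-o1,rcond=None)[0]
    p,q=o1+s[0]*d1,o2+s[1]*d2
    return (p+q)/2,np.linalg.norm(p-q)
def hsv(im): return cv2.cvtColor(im,cv2.COLOR_RGB2HSV)
def blobs(m,amin=60):
    n,l,s,c=cv2.connectedComponentsWithStats(m.astype(np.uint8))
    return [(s[i],c[i],l==i) for i in range(1,n) if s[i][4]>=amin]
E
python3 - <<'E'
from h import *
for n in("top","scene"):
    print(n,"cam at",np.round(ray(n,(0,0))[0],3))
    im=cv2.imread(f"pics/{n}0.png")[:,:,::-1].copy();H=hsv(im)
    print("tcp px",proj(n,bot.state()["tcp_pos"]))
    pts=dict(top=[(243,262),(307,252),(151,282),(461,261),(377,268),(250,186),(367,165),(300,175),(200,300)],scene=[(388,257),(335,229),(460,297),(241,163),(293,203),(322,322),(225,262),(270,280),(250,330)])[n]
    for p in pts: print(p,H[p[1],p[0]],im[p[1],p[0]])
    cv2.imwrite(f"pics/{n}0z.png",cv2.resize(im[120:360,130:500] if n=="top" else im[130:380,150:540],None,fx=2,fy=2,interpolation=cv2.INTER_CUBIC)[:,:,::-1])
E
```

```text
top cam at [ 0.438 -0.019  1.029]
tcp px [687.22035319 404.84486169]
(243, 262) [  8 163 164] [164  86  59]
(307, 252) [ 12  12 209] [209 203 199]
(151, 282) [ 18 110 134] [134 111  76]
(461, 261) [117 169 204] [ 69  82 204]
(377, 268) [ 27 102 226] [226 217 136]
(250, 186) [11 82 50] [50 40 34]
(367, 165) [ 14 107 174] [174 134 101]
(300, 175) [ 10 122  88] [88 60 46]
(200, 300) [ 12 128 140] [140  98  70]
scene cam at [0.931 0.408 0.762]
tcp px [228.00486009  11.6582179 ]
(388, 257) [  8 186 155] [155  73  42]
(335, 229) [ 50   4 200] [198 200 197]
(460, 297) [ 19 153 110] [110  85  44]
(241, 163) [114 212 214] [ 36  71 214]
(293, 203) [ 28 106 239] [239 231 140]
(322, 322) [30 18 29] [29 29 27]
(225, 262) [ 14 109 190] [190 147 109]
(270, 280) [ 10 143  84] [84 53 37]
(250, 330) [ 13 135 134] [134  94  63]
```

View pics/top0z.png

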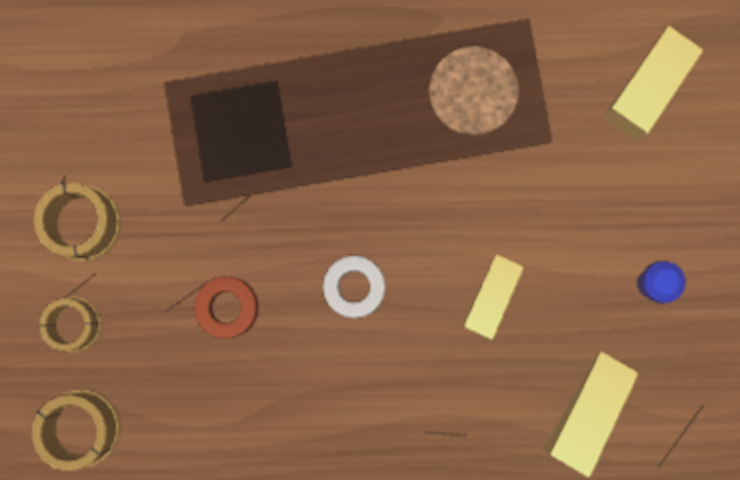

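View pics/scene0z.png

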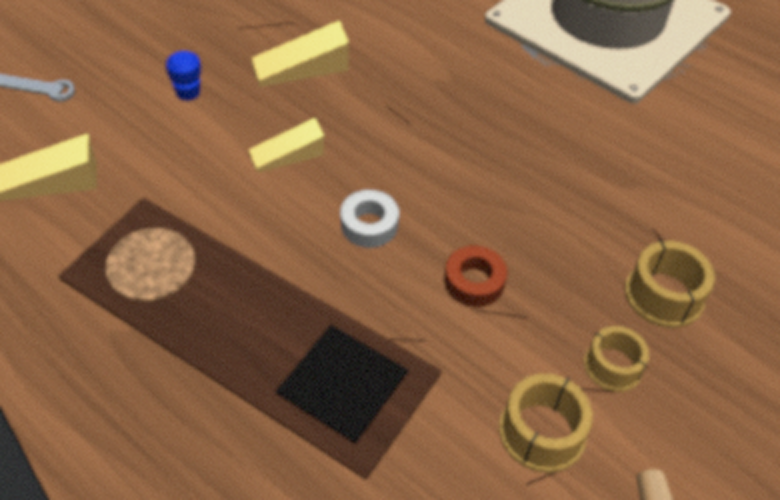

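```bash
cat > m.py <<'E'
from h import *
def contour(m):
    c,_=cv2.findContours(m.astype(np.uint8),cv2.RETR_EXTERNAL,cv2.CHAIN_APPROX_NONE)
    return max(c,key=cv2.contourArea)
def worldc(n,m,z):
    c=contour(m)[:,0,:]
    return np.array([onz(n,p,z)[:2] for p in c],np.float32)
def box(mask,roi):
    o=np.zeros_like(mask); a,b,c,d=roi; o[b:d,a:c]=mask[b:d,a:c]; return o
E
python3 - <<'E'
from m import *
for n in("top","scene"):
    im=cv2.imread(f"pics/{n}0.png")[:,:,::-1].copy();H=hsv(im);h,s,v=[H[:,:,i].astype(int) for i in range(3)]
    print("==",n)
    R=dict(top=dict(col=(220,250,270,300),sh=(140,265,185,300),st=(440,245,480,280),w=(355,240,400,295),board=(200,115,420,235)),
           scene=dict(col=(365,245,412,290),sh=(438,285,482,330),st=(225,150,260,185),w=(265,185,320,220),board=(165,220,385,375)))[n]
    for nm,cond,z in (("col",(h<10)&(s>140),.012),("sh",(h>15)&(h<25)&(s>135)if n=="scene" else (h>15)&(h<25)&(s>100),.016),("st",(h>100)&(h<130)&(s>120),.03),("w",(h>23)&(h<33)&(s>60)&(v>80),.01)):
        m=box(cond,R[nm]); 
        cc=contour(m); (e0,e1,e2)=cv2.fitEllipse(cc)
        print(nm,m.sum(),"bbox",cv2.boundingRect(cc),"ell",np.round(e0,1),np.round(e1,1),np.round(e2), "mid",np.round(onz(n,e0,z),4))
        if nm=='w': np.save(f"pics/w_{n}.npy",m)
    m=box((v<100)&(h<40),R["board"]); 
    m=cv2.morphologyEx(m.astype(np.uint8),cv2.MORPH_CLOSE,np.ones((3,3)))
    g=blobs(m,800); m=max(g,key=lambda x:x[0][4])[2]
    w=worldc(n,m,.008); print("board",[np.round(x,4) for x in cv2.minAreaRect(w)], np.round(cv2.boxPoints(cv2.minAreaRect(w)),4).tolist())
    m=box((v<60)&(s<130),R["board"]); g=blobs(m,300); m=max(g,key=lambda x:x[0][4])[2]
    w=worldc(n,m,.012); print("rub",[np.round(x,4) for x in cv2.minAreaRect(w)])
    m=box((v>118)&(h>10),R["board"]); m=cv2.morphologyEx(m.astype(np.uint8),cv2.MORPH_CLOSE,np.ones((3,3)))
    m=cv2.morphologyEx(m,cv2.MORPH_OPEN,np.ones((3,3)))
    # cork: the component not touching roi border
    for st,c,mm in blobs(m,300):
        x,y,ww,hh,a=st
        if x>R["board"][0] and y>R["board"][1] and x+ww<R["board"][2] and y+hh<R["board"][3]:
            w=worldc(n,mm,.012); print("cork",a,np.round(cv2.minEnclosingCircle(w)[0],4),np.round(cv2.minEnclosingCircle(w)[1],4),np.round(cv2.fitEllipse(w)[0],4))
E
```

```text
== top
col 584 bbox (227, 258, 32, 31) ell [242.4 273.3] [30.1 30.8] 86.0 mid [0.452  0.1367 0.012 ]
sh 476 bbox (150, 268, 31, 28) ell [164.7 281.9] [26.8 30.5] 84.0 mid [0.4375 0.2917 0.016 ]
st 329 bbox (452, 251, 20, 20) ell [461.5 260.5] [19.5 19.6] 158.0 mid [ 0.4692 -0.2974  0.03  ]
w 569 bbox (362, 249, 29, 40) ell [375.8 269.4] [15.7 47.9] 24.0 mid [ 0.4551 -0.131   0.01  ]
board [array([0.6475, 0.0015]), array([0.1309, 0.3776]), np.float64(8.9988)] [[0.5533000230789185, 0.1776999980211258], [0.6123999953269958, -0.19519999623298645], [0.7416999936103821, -0.17470000684261322], [0.682699978351593, 0.19820000231266022]]
rub [array([0.6301, 0.1196]), array([0.0889, 0.0886]), np.float64(8.8502)]
cork 1549 [ 0.6672 -0.1173] 0.0458 [ 0.6676 -0.1172]
== scene
col 643 bbox (373, 253, 31, 30) ell [387.5 267.1] [29.1 30.3] 107.0 mid [0.4488 0.1348 0.012 ]
sh 856 bbox (442, 292, 33, 35) ell [458.  309.1] [30.4 33.2] 29.0 mid [0.4371 0.2925 0.016 ]
st 314 bbox (233, 156, 17, 24) ell [242.  166.2] [15.5 24.4] 169.0 mid [ 0.4648 -0.2961  0.03  ]
w 351 bbox (276, 189, 35, 24) ell [294.6 200.2] [10.  45.9] 64.0 mid [ 0.4446 -0.138   0.01  ]
board [array([0.6493, 0.0024]), array([0.1304, 0.3786]), np.float64(9.0667)] [[0.5550000071525574, 0.17910000681877136], [0.6147000193595886, -0.19480000436306], [0.7434999942779541, -0.17430000007152557], [0.6837999820709229, 0.1995999962091446]]
rub [array([0.6298, 0.1201]), array([0.0912, 0.0907]), np.float64(8.8187)]
cork 1269 [ 0.6655 -0.1181] 0.0465 [ 0.6656 -0.1177]
```

```bash
python3 - <<'E'
from m import *
m=np.load("pics/w_top.npy")
b=cv2.boxPoints(cv2.minAreaRect(contour(m).astype(np.float32))); print(b)
b=b[np.argsort(b[:,1])]
thin=[onz("top",p,.008) for p in b[:2]]; thick=[onz("top",p,.032) for p in b[2:]]
print(np.round(thin,4),np.round(thick,4))
a=np.mean(thin,0);c=np.mean(thick,0); print("mid",np.round((a+c)/2,4),"len",np.linalg.norm((a-c)[:2]),"yaw",np.degrees(np.arctan2(*(a-c)[[1,0]])),"w",np.linalg.norm(thin[0]-thin[1]),np.linalg.norm(thick[0]-thick[1]))
from scipy.spatial.transform import Rotation as Ro
print(np.round(Ro.from_quat(bot.state()["ee_rot"]).as_matrix(),3))
E
```

```text
[[361.29312 282.98282]
 [376.50003 247.50003]
 [390.8621  253.65518]
 [375.65518 289.13797]]
[[ 0.4992 -0.1337  0.008 ]
 [ 0.4863 -0.1622  0.008 ]] [[ 0.4287 -0.0995  0.032 ]
 [ 0.4162 -0.1273  0.032 ]]
mid [ 0.4576 -0.1307  0.02  ] len 0.07833995655150619 yaw -26.20135847511554 w 0.03133853192067339 0.030470622147514503
[[ 0.926  0.377 -0.001]
 [ 0.377 -0.926  0.001]
 [-0.    -0.001 -1.   ]]
```

```bash
cat > plan.py <<'E'
import sys
from h import *
from scipy.spatial.transform import Rotation as Ro
# plan.py x y z psi_deg -> shift (mm) and turn in present tool axes
x,y,z,psi=map(float,sys.argv[1:5]); p=np.radians(psi)
s=bot.state(); R0=Ro.from_quat(s["ee_rot"])
Rt=Ro.from_matrix(np.array([[np.cos(p),np.sin(p),0],[np.sin(p),-np.cos(p),0],[0,0,-1]]))
d=R0.inv().apply(np.array([x,y,z])-s["tcp_pos"])*1000
print("shift",np.round(d,1),"turn",np.round((R0.inv()*Rt).as_rotvec(),3),"| t",round(s["time_s"],2),"F",np.round(s["contact_force"],1),"w",round(s["width"],4),"q",np.round(s["q"],2))
E
python3 plan.py 0.45 -0.25 0.20 9
```

```text
shift [ 322.5 -223.4   30.9] turn [-0.001  0.     0.23 ] | t 0.1 F [ 0.2  0.3 -0.4] w 0.0855 q [ 1.16  0.33 -0.06  1.46  0.02  1.35 -0.09]
```

```bash
python3 -m creep '[[[20,-14,2,0,0,0.03],[55,-38,5,0,0,0.1],[95,-66,9,0,0,0.18],[135,-94,13,0,0,0.23],[175,-122,17,0,0,0.23]]]' 0; python3 plan.py 0.45 -0.25 0.20 9
```

```text
time_s: 0.6
tcp_pos: [0.3524, -0.398, 0.2139]
ee_rot: [0.997, 0.077, -0.0, -0.0]
contact_force: [0.8, -1.3, -0.1]
width: 0.0853
shift [ 119.2 -131.2   13.9] turn [-0.     0.    -0.002] | t 0.6 F [ 0.8 -1.3 -0.1] w 0.0853 q [ 0.92  0.15 -0.17  1.73  0.03  1.27 -0.68]
```

```bash
python3 -m creep '[[[30,-33,4,0,0,0],[60,-66,8,0,0,0],[90,-99,12,0,0,0],[110,-140,14,0,0,0],[116,-188,16,0,0,0]]]'; python3 plan.py 0.451 0.136 0.12 9
```

```text
time_s: 1.1
tcp_pos: [0.4381, -0.194, 0.1978]
ee_rot: [0.997, 0.079, 0.0, -0.0]
contact_force: [0.9, 0.5, 0.2]
width: 0.0853
shift [  64.5 -323.8   78. ] turn [-0.001 -0.     0.001] | t 1.1 F [0.9 0.5 0.2] w 0.0853 q [ 0.68  0.05 -0.36  1.86  0.02  1.23 -1.11]
```

```bash
python3 -m creep '[[[10,-48,10,0,0,0],[20,-96,20,0,0,0],[30,-142,30,0,0,0],[40,-188,40,0,0,0],[48,-234,50,0,0,0]]]'; python3 plan.py 0.451 0.136 0.08 9
```

```text
time_s: 1.6
tcp_pos: [0.4476, 0.0444, 0.148]
ee_rot: [0.997, 0.078, 0.0, 0.0]
contact_force: [1.3, -0.6, 0.2]
width: 0.0854
shift [ 17.6 -90.   68. ] turn [ 0. -0. -0.] | t 1.6 F [ 1.3 -0.6  0.2] w 0.0854 q [ 0.41  0.05 -0.62  1.98  0.03  1.12 -1.64]
```

```bash
python3 -m creep '[[[8,-40,20,0,0,0],[15,-75,40,0,0,0],[18,-90,68,0,0,0],[18,-90,68,0,0,0],[18,-90,68,0,0,0]]]'; python3 plan.py 0.451 0.136 0.0 9; python3 - <<'E'
from h import *
for n in("top","scene"): 
    im=bot.grab_frame(n); cv2.imwrite(f"pics/{n}1.png",im[:,:,::-1])
    print(n,proj(n,bot.state()["tcp_pos"]))
a=cv2.imread("pics/top1.png")[180:340,140:340];b=cv2.imread("pics/scene1.png")[160:320,290:490]
cv2.imwrite("pics/c1.png",cv2.resize(np.hstack([a,b]),None,fx=2,fy=2))
E
```

```text
time_s: 2.1
tcp_pos: [0.4512, 0.134, 0.0801]
ee_rot: [0.997, 0.079, -0.001, 0.0]
contact_force: [0.8, 0.2, 0.3]
width: 0.0855
shift [ 0.2 -2.  80.1] turn [-0.     0.002  0.   ] | t 2.1 F [0.8 0.2 0.3] w 0.0855 q [ 0.26  0.21 -0.69  2.    0.16  0.99 -1.93]
top [238.44461957 272.89452401]
scene [389.75378974 246.52261116]
```

View pics/c1.png

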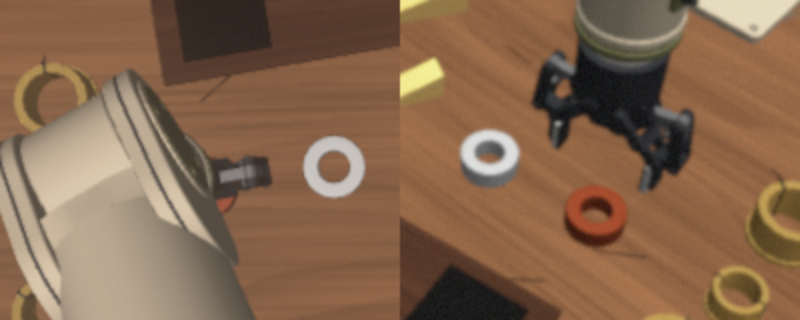

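```bash
python3 -m creep '[[[0,-2,35,0,0,0],[0,-2,65,0,0,0],[0,-2,80,0,0,0],[0,-2,80,0,0,0],[0,-2,80,0,0,0]]]'; python3 -m creep '[[[0,0,0,0,0,0],[0,0,0,0,0,0],[0,0,0,0,0,0],[0,0,0,0,0,0],[0,0,0,0,0,0]]]' 1 50;python3 -m creep '[[[0,0,0,0,0,0],[0,0,0,0,0,0],[0,0,0,0,0,0]]]'
```

```text
time_s: 2.7
tcp_pos: [0.4522, 0.1361, 0.0015]
ee_rot: [0.997, 0.078, 0.001, -0.0]
contact_force: [-0.1, 0.1, 0.8]
width: 0.0856
time_s: 3.2
tcp_pos: [0.4524, 0.1364, 0.0022]
ee_rot: [0.997, 0.078, 0.001, 0.0]
contact_force: [-4.5, -2.8, 15.4]
width: 0.0607
time_s: 3.5
tcp_pos: [0.4524, 0.1364, 0.0022]
ee_rot: [0.997, 0.078, 0.001, 0.0]
contact_force: [-4.2, -2.2, 16.1]
width: 0.0604
```

```bash
python3 -m creep '[[[0,0,-15,0,0,0],[0,0,-45,0,0,0],[0,0,-80,0,0,0],[0,0,-80,0,0,0]]]'; python3 -m creep '[[[10,0,0,0,0,0],[45,5,0,0,0,0],[90,12,0,0,0,0],[135,20,0,0,0,0],[165,30,0,0,0,0]]]'; python3 plan.py 0.630 0.120 0.05 9; python3 - <<'E'
from h import *
for n in("top","scene"): 
    im=bot.grab_frame(n); cv2.imwrite(f"pics/{n}2.png",im[:,:,::-1])
a=cv2.imread("pics/top2.png")[80:280,140:340];b=cv2.imread("pics/scene2.png")[180:380,230:430]
cv2.imwrite("pics/c2.png",cv2.resize(np.hstack([a,b]),None,fx=2,fy=2))
E
```

```text
time_s: 3.9
tcp_pos: [0.4539, 0.1373, 0.0851]
ee_rot: [0.997, 0.078, 0.004, -0.0]
contact_force: [0.3, 0.3, -2.5]
width: 0.0606
time_s: 4.4
tcp_pos: [0.6212, 0.132, 0.0782]
ee_rot: [0.997, 0.078, -0.001, 0.0]
contact_force: [-0.3, 0.6, -3.5]
width: 0.0604
shift [ 6.9 13.2 28.2] turn [ 0.     0.002 -0.001] | t 4.4 F [-0.3  0.6 -3.5] w 0.0604 q [ 0.17  0.55 -0.6   1.57  0.33  1.12 -1.92]
```

View pics/c2.png

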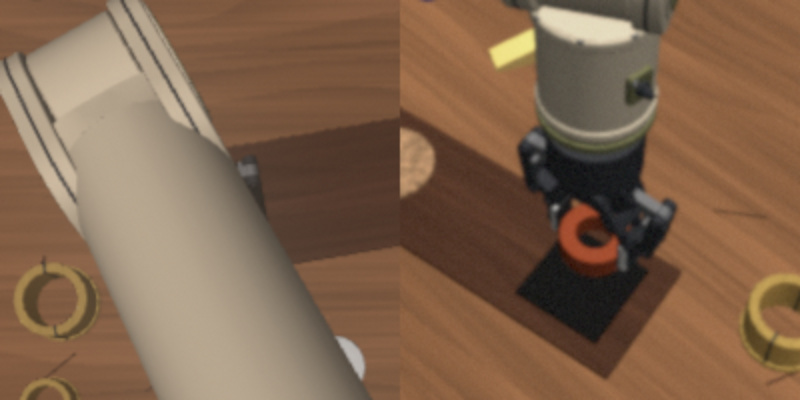

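```bash
python3 -m creep '[[[8,13,10,0,0,0],[8,13,28,0,0,0],[8,13,45,0,0,0],[8,13,52,0,0,0],[8,13,52,0,0,0]]]'; python3 plan.py 0.6314 0.120 0.0145 9
```

```text
time_s: 5.0
tcp_pos: [0.6273, 0.121, 0.0263]
ee_rot: [0.997, 0.079, -0.002, 0.0]
contact_force: [-0.4, -0.8, -3.6]
width: 0.0604
shift [ 3.9  1.6 11.8] turn [-0.     0.003  0.001] | t 5.0 F [-0.4 -0.8 -3.6] w 0.0604 q [ 0.17  0.62 -0.58  1.59  0.37  1.05 -1.93]
```

```bash
python3 -m creep '[[[4,1.5,5,0,0,0],[4,1.5,10,0,0,0],[4,1.5,10,0,0,0]]]'; python3 plan.py 0.6314 0.120 0.0145 9
```

```text
time_s: 5.3
tcp_pos: [0.633, 0.1198, 0.0179]
ee_rot: [0.997, 0.078, -0.0, 0.0]
contact_force: [-0.0, -0.5, -3.6]
width: 0.0602
shift [-1.6 -0.4  3.4] turn [ 0.  0. -0.] | t 5.3 F [-0.  -0.5 -3.6] w 0.0602 q [ 0.16  0.64 -0.57  1.58  0.38  1.03 -1.93]
```

```bash
python3 -m creep '[[[-1.5,-0.5,1.5,0,0,0],[-1.5,-0.5,2.5,0,0,0],[-1.5,-0.5,3,0,0,0],[-1.5,-0.5,3,0,0,0]]]'; python3 plan.py 0.6314 0.120 0.0145 9
```

```text
time_s: 5.7
tcp_pos: [0.6316, 0.1202, 0.0154]
ee_rot: [0.997, 0.078, 0.0, 0.0]
contact_force: [0.4, 0.0, -4.1]
width: 0.06
shift [-0.2  0.2  0.9] turn [ 0. -0. -0.] | t 5.7 F [ 0.4  0.  -4.1] w 0.06 q [ 0.16  0.64 -0.57  1.59  0.38  1.03 -1.93]
```

```bash
python3 -m creep '[[[0,0,0.7,0,0,0],[0,0,1.2,0,0,0],[0,0,1.2,0,0,0]]]'; python3 -m creep '[[[0,0,0,0,0,0],[0,0,0,0,0,0],[0,0,0,0,0,0],[0,0,0,0,0,0],[0,0,0,0,0,0]]]' 0; python3 plan.py 0.6314 0.120 0.10 9
```

```text
time_s: 6.0
tcp_pos: [0.6317, 0.1202, 0.0145]
ee_rot: [0.997, 0.078, 0.0, 0.0]
contact_force: [-0.9, -0.6, 1.0]
width: 0.0605
time_s: 6.5
tcp_pos: [0.6316, 0.1203, 0.0141]
ee_rot: [0.997, 0.078, 0.0, -0.0]
contact_force: [0.3, 0.1, 0.0]
width: 0.0855
shift [ -0.2   0.2 -85.9] turn [ 0. -0. -0.] | t 6.5 F [0.3 0.1 0. ] w 0.0855 q [ 0.16  0.64 -0.57  1.59  0.38  1.03 -1.93]
```

```bash
python3 -m creep '[[[0,0,-30,0,0,0],[0,0,-70,0,0,0],[-15,-15,-90,0,0,-0.05],[-45,-45,-90,0,0,-0.18],[-75,-75,-90,0,0,-0.32]]]'; python3 plan.py 0.4375 0.292 0.10 30
```

```text
time_s: 7.0
tcp_pos: [0.5454, 0.1831, 0.1049]
ee_rot: [0.971, 0.238, 0.001, 0.0]
contact_force: [0.1, 0.3, 0.2]
width: 0.0848
shift [ -45.3 -146.4    4.7] turn [ 0.001 -0.002 -0.043] | t 7.0 F [0.1 0.3 0.2] w 0.0848 q [ 0.19  0.42 -0.73  1.71  0.31  1.12 -1.72]
```

```bash
python3 -m creep '[[[-12,-40,2,0,0,-0.03],[-24,-80,4,0,0,-0.045],[-36,-118,5,0,0,-0.045],[-45,-146,5,0,0,-0.045],[-45,-146,5,0,0,-0.045]]]'; python3 - <<'E'
from h import *
for n in("top","scene"): 
    im=bot.grab_frame(n); cv2.imwrite(f"pics/{n}3.png",im[:,:,::-1])
a=cv2.imread("pics/top3.png")[120:320,110:310];b=cv2.imread("pics/scene3.png")[190:390,290:490]
cv2.imwrite("pics/c3.png",cv2.resize(np.hstack([a,b]),None,fx=2,fy=2))
E
python3 plan.py 0.4375 0.292 0.003 30
```

```text
time_s: 7.5
tcp_pos: [0.4354, 0.2953, 0.0996]
ee_rot: [0.965, 0.261, 0.0, -0.001]
contact_force: [0.3, -0.3, 0.3]
width: 0.0855
shift [-1.  -0.8 96.2] turn [ 0.001 -0.    -0.001] | t 7.6 F [0.7 0.6 0.7] w 0.0852 q [ 0.03  0.34 -0.81  1.84  0.28  1.08 -1.94]
```

View pics/c3.png

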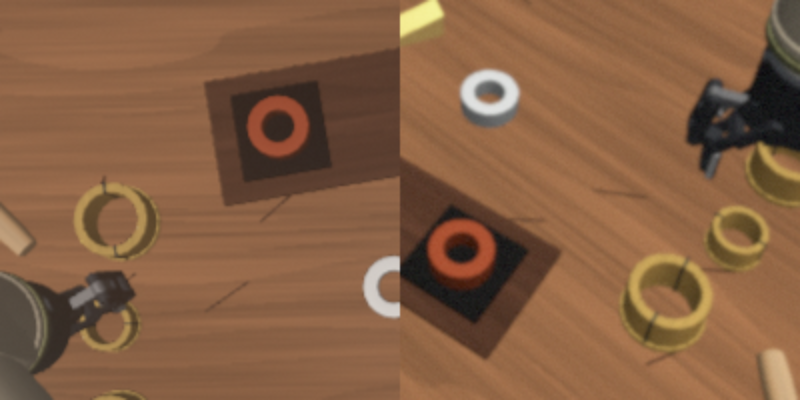

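```bash
python3 -m creep '[[[-1,-1,40,0,0,0],[-1,-1,75,0,0,0],[-1,-1,93,0,0,0],[-1,-1,97,0,0,0],[-1,-1,97,0,0,0]]]';  python3 plan.py 0.4375 0.292 0.003 30
python3 - <<'E'
from m import *
for n,roi in(("top",(222,165,280,205)),("scene",(495-200,290,545,345))):
    roi=(222,160,285,212) if n=="top" else (290,280,350,345)
    im=cv2.imread(f"pics/{n}3.png")[:,:,::-1].copy();H=hsv(im);h,s,v=[H[:,:,i].astype(int) for i in range(3)]
    m=box((h<10)&(s>140)&(v>90),roi); e=cv2.fitEllipse(contour(m)); print(n,m.sum(),np.round(e[0],1),np.round(e[1],1),[np.round(onz(n,e[0],z),4) for z in(.024,.03)])
    if n=="top":
        cc=cv2.boundingRect(contour(m))
        hole=box(~m,(cc[0]+6,cc[1]+6,cc[0]+cc[2]-6,cc[1]+cc[3]-6)); e=cv2.fitEllipse(contour(hole)); print("hole",e,onz(n,e[0],.036))
E
```

```text
time_s: 8.1
tcp_pos: [0.438, 0.2913, 0.0019]
ee_rot: [0.966, 0.257, -0.0, 0.0]
contact_force: [0.1, -0.2, 0.9]
width: 0.0853
shift [-0.1 -0.8 -1.1] turn [ 0.     0.001 -0.003] | t 8.1 F [ 0.1 -0.2  0.9] w 0.0853 q [-0.04  0.49 -0.74  1.91  0.41  0.91 -2.04]
top 581 [248.5 182.8] [30.1 30.6] [array([0.6329, 0.1211, 0.024 ]), array([0.6318, 0.1203, 0.03  ])]
hole ((248.48452758789062, 182.7069549560547), (14.185802459716797, 14.859770774841309), 86.15888977050781) [0.63074808 0.11949806 0.036     ]
scene 650 [320.5 314.1] [30.  33.4] [array([0.6259, 0.1155, 0.024 ]), array([0.6283, 0.1179, 0.03  ])]
```

```bash
python3 -m creep '[[[0,-0.5,-1,0,0,0],[0,-0.5,-1,0,0,0],[0,-0.5,-1,0,0,0],[0,-0.5,-1,0,0,0],[0,-0.5,-1,0,0,0]]]' 1 40;python3 -m creep '[[[0,0,0,0,0,0],[0,0,0,0,0,0],[0,0,0,0,0,0]]]'; python3 -m creep '[[[0,0,-15,0,0,0],[0,0,-45,0,0,0],[0,0,-85,0,0,0],[0,0,-90,0,0,0],[0,0,-90,0,0,0]]]'; python3 plan.py 0.6305 0.1197 0.09 9
```

```text
time_s: 8.6
tcp_pos: [0.4381, 0.2928, 0.0046]
ee_rot: [0.966, 0.258, 0.001, 0.0]
contact_force: [-1.7, -2.4, 10.1]
width: 0.0503
time_s: 8.9
tcp_pos: [0.4381, 0.2928, 0.0046]
ee_rot: [0.966, 0.258, 0.001, 0.0]
contact_force: [-2.3, -2.0, 9.2]
width: 0.051
time_s: 9.4
tcp_pos: [0.438, 0.2927, 0.0948]
ee_rot: [0.966, 0.258, 0.002, 0.0]
contact_force: [0.4, 0.3, -3.1]
width: 0.0505
shift [ 80.7 246.    5.2] turn [ 0.    -0.003  0.364] | t 9.4 F [ 0.4  0.3 -3.1] w 0.0505 q [ 0.03  0.35 -0.82  1.85  0.29  1.07 -1.95]
```

```bash
python3 -m creep '[[[10,28,0,0,0,0],[24,70,0,0,0,0],[38,115,0,0,0,0],[52,160,0,0,0,0],[66,205,0,0,0,0]]]'; python3 plan.py 0.6312 0.1202 0.07 30
```

```text
time_s: 9.9
tcp_pos: [0.5969, 0.1456, 0.0915]
ee_rot: [0.966, 0.258, -0.001, 0.0]
contact_force: [1.0, 1.4, -2.1]
width: 0.0509
shift [17.1 39.2 21.5] turn [-0.     0.002 -0.002] | t 9.9 F [ 1.   1.4 -2.1] w 0.0509 q [ 0.22  0.52 -0.69  1.62  0.36  1.14 -1.61]
```

```bash
python3 -m creep '[[[8,18,5,0,0,0],[14,32,10,0,0,0],[17,39,18,0,0,0],[17,39,21,0,0,0],[17,39,21,0,0,0]]]'; python3 plan.py 0.6312 0.1202 0.05 30;  python3 - <<'E'
from h import *
for n in("top","scene"): 
    im=bot.grab_frame(n); cv2.imwrite(f"pics/{n}4.png",im[:,:,::-1])
a=cv2.imread("pics/top4.png")[100:250,180:330];b=cv2.imread("pics/scene4.png")[230:380,250:400]
cv2.imwrite("pics/c4.png",cv2.resize(np.hstack([a,b]),None,fx=2.6,fy=2.6,interpolation=2))
E
```

```text
time_s: 10.4
tcp_pos: [0.6293, 0.1237, 0.0711]
ee_rot: [0.966, 0.259, -0.001, -0.0]
contact_force: [0.0, 0.8, -2.9]
width: 0.0511
shift [-0.   4.  21.1] turn [-0.001  0.002  0.   ] | t 10.4 F [ 0.   0.8 -2.9] w 0.0511 q [ 0.23  0.59 -0.66  1.56  0.39  1.13 -1.57]
```

View pics/c4.png

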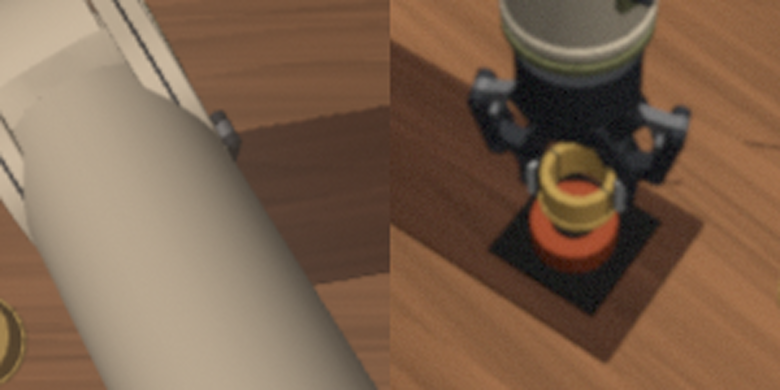

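The shell hangs upright in the gripper over the collar (scene crop at about (578,185), collar at (573,230)). Lowering it now.

```bash
python3 -m creep '[[[0,4,8,0,0,0],[0,4,16,0,0,0],[0,4,22,0,0,0],[0,4,26,0,0,0],[0,4,26,0,0,0]]]'; python3 plan.py 0.6312 0.1202 0.0406 30
```

```text
time_s: 11.0
tcp_pos: [0.6322, 0.1188, 0.0452]
ee_rot: [0.966, 0.258, -0.001, -0.0]
contact_force: [0.3, -0.9, -3.7]
width: 0.0508
shift [-0.2 -1.7  4.6] turn [-0.     0.001 -0.002] | t 11.0 F [ 0.3 -0.9 -3.7] w 0.0508 q [ 0.22  0.62 -0.65  1.57  0.41  1.09 -1.58]
```

```bash
python3 -m creep '[[[0,-1.5,0,0,0,0],[0,-1.5,2,0,0,0],[0,-1.5,3.5,0,0,0],[0,-1.5,3.5,0,0,0]]]'; python3 plan.py 0.6312 0.1202 0.0406 30
```

```text
time_s: 11.4
tcp_pos: [0.6319, 0.1201, 0.0424]
ee_rot: [0.966, 0.258, -0.0, 0.0]
contact_force: [0.2, 0.0, -2.3]
width: 0.0509
shift [-0.5 -0.5  1.8] turn [ 0.     0.    -0.002] | t 11.4 F [ 0.2  0.  -2.3] w 0.0509 q [ 0.22  0.62 -0.65  1.57  0.41  1.09 -1.58]
```

```bash
python3 -m creep '[[[-0.5,-0.3,0.7,0,0,0],[-0.5,-0.3,1.5,0,0,0],[-0.5,-0.3,2,0,0,0],[-0.5,-0.3,2,0,0,0]]]'; python3 plan.py 0.6312 0.1202 0.0406 30
```

```text
time_s: 11.8
tcp_pos: [0.6314, 0.1201, 0.0407]
ee_rot: [0.966, 0.258, 0.0, 0.0]
contact_force: [-1.8, 0.3, -2.1]
width: 0.0507
shift [-0.2 -0.2  0.1] turn [ 0.    -0.    -0.002] | t 11.8 F [-1.8  0.3 -2.1] w 0.0507 q [ 0.22  0.62 -0.65  1.57  0.41  1.08 -1.58]
```

```bash
python3 -m creep '[[[0,0,0.6,0,0,0],[0,0,0.6,0,0,0]]]'; python3 -m creep '[[[0,0,0,0,0,0],[0,0,0,0,0,0],[0,0,0,0,0,0],[0,0,0,0,0,0],[0,0,0,0,0,0]]]' 0;  python3 -m creep '[[[0,0,-20,0,0,0],[0,0,-60,0,0,0],[0,0,-100,0,0,0],[0,35,-115,0,0,0],[0,80,-120,0,0,0]]]'; python3 plan.py 0.468 -0.297 0.15 9
```

```text
time_s: 12.0
tcp_pos: [0.6315, 0.1201, 0.0407]
ee_rot: [0.966, 0.258, 0.0, 0.0]
contact_force: [-4.2, -1.7, 4.9]
width: 0.0509
time_s: 12.5
tcp_pos: [0.6314, 0.1201, 0.04]
ee_rot: [0.966, 0.258, 0.0, 0.0]
contact_force: [0.3, 0.2, 0.7]
width: 0.0853
time_s: 13.0
tcp_pos: [0.6723, 0.0531, 0.1636]
ee_rot: [0.966, 0.26, 0.002, -0.0]
contact_force: [1.0, -0.5, -1.4]
width: 0.0854
shift [-352.6  200.    12.3] turn [ 0.    -0.005  0.369] | t 13.0 F [ 1.  -0.5 -1.4] w 0.0854 q [ 0.31  0.56 -0.66  1.38  0.35  1.31 -1.41]
```

```bash
python3 -m creep '[[[-40,22,0,0,0,0.04],[-80,45,2,0,0,0.12],[-120,68,4,0,0,0.22],[-160,91,8,0,0,0.32],[-200,114,10,0,0,0.37]]]'; python3 - <<'E'
from h import *
for n in("top","scene"): 
    im=bot.grab_frame(n); cv2.imwrite(f"pics/{n}5.png",im[:,:,::-1])
a=cv2.imread("pics/top5.png")[100:250,180:330];b=cv2.imread("pics/scene5.png")[230:380,250:400]
cv2.imwrite("pics/c5.png",cv2.resize(np.hstack([a,b]),None,fx=2.6,fy=2.6,interpolation=2))
E
python3 plan.py 0.468 -0.297 0.12 9
```

```text
time_s: 13.5
tcp_pos: [0.5535, -0.1493, 0.1499]
ee_rot: [0.997, 0.074, 0.0, 0.0]
contact_force: [0.3, -0.5, -0.4]
width: 0.0856
shift [-102.4  128.5   30.2] turn [ 0.003  0.003 -0.016] | t 13.6 F [-0.6 -0.4  0.4] w 0.0854 q [ 0.67  0.34 -0.58  1.68  0.2   1.19 -1.38]
```

View pics/c5.png

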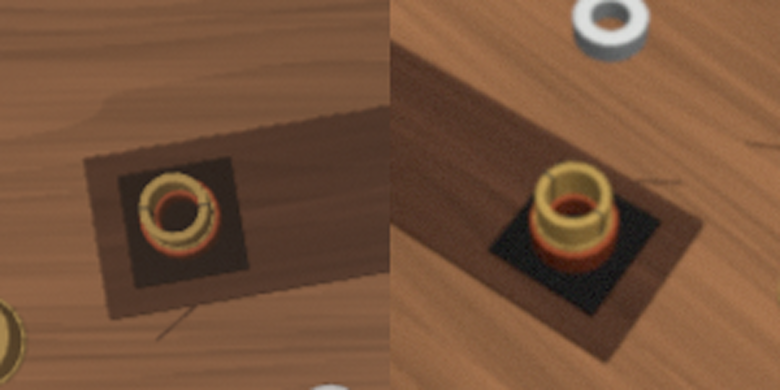

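```bash
python3 - <<'E'
from m import *
im=cv2.imread("pics/top5.png")[:,:,::-1].copy();H=hsv(im);h,s,v=[H[:,:,i].astype(int) for i in range(3)]
roi=(226,160,275,208)
b=box((h>=14)&(h<30)&(v>110)&(s>90),roi); g=max(blobs(b,50),key=lambda x:x[0][4]); e=cv2.fitEllipse(contour(g[2])); print("shell",g[0],e,onz("top",e[0],.062),onz("top",e[0],.068))
r=box(((h<14)&(s>130)&(v>70))|((h<30)&(v>80)&(s>80)),roi); g=max(blobs(r,50),key=lambda x:x[0][4]); bb=cv2.boundingRect(contour(g[2])); print("all",bb)
for z,R in((.068,.026),(.036,.026),(.036,.031),(.012,.031)):
    a=np.linspace(0,6.28,60); P=np.array([proj("top",(.6305+R*np.cos(t),.1197+R*np.sin(t),z)) for t in a]); print(z,R,np.round([*P.min(0),*P.max(0)],1))
im=cv2.imread("pics/scene5.png")[:,:,::-1].copy();H=hsv(im);h,s,v=[H[:,:,i].astype(int) for i in range(3)]
roi=(295,285,345,340)
r=box((s>100)&(v>60)&(h>=14)&(h<30),roi); g=max(blobs(r,50),key=lambda x:x[0][4]); print("scene shell",cv2.boundingRect(contour(g[2])))
r=box((s>120)&(v>60),roi); g=max(blobs(r,50),key=lambda x:x[0][4]); print("scene all",cv2.boundingRect(contour(g[2])))
for z,R in((.068,.026),(.036,.026),(.036,.031),(.012,.031)):
    a=np.linspace(0,6.28,60); P=np.array([proj("scene",(.6305+R*np.cos(t),.1197+R*np.sin(t),z)) for t in a]); print(z,R,np.round([*P.min(0),*P.max(0)],1))
E
```

```text
shell [234 166  29  30 314] ((247.1248321533203, 180.61398315429688), (26.262435913085938, 28.816896438598633), 147.28150939941406) [0.62985064 0.11845483 0.062     ] [0.62866377 0.11759965 0.068     ]
all (233, 166, 32, 33)
0.068 0.026 [232.5 166.3 259.6 193.1]
0.036 0.026 [235.3 169.9 261.5 195.8]
0.036 0.031 [232.8 167.4 264.  198.3]
0.012 0.031 [234.8 170.  265.3 200.2]
scene shell (304, 291, 33, 36)
scene all (295, 285, 50, 49)
0.068 0.026 [305.6 292.2 335.  317.7]
0.036 0.026 [306.1 301.5 334.6 326.6]
0.036 0.031 [303.3 299.2 337.4 329.2]
0.012 0.031 [303.7 305.9 337.  335.5]
```

```bash
python3 - <<'E'
from m import *
for n in("top","scene"):
    im=cv2.imread(f"pics/{n}0.png")[:,:,::-1].copy();H=hsv(im);h,s,v=[H[:,:,i].astype(int) for i in range(3)]
    roi=(440,240,485,285) if n=="top" else (225,148,262,190)
    m=box((h>100)&(h<130)&(s>90),roi); print(n,cv2.boundingRect(contour(m)),cv2.minEnclosingCircle(contour(m)))
    x,y,w,hh=cv2.boundingRect(contour(m))
    for r in range(y,y+hh): print(r,np.where(m[r])[0][[0,-1]],m[r].sum(),end="; ")
    print()
    for X in((.469,-.295),(.467,-.296)):
      for z,R in((.056,.008),(.05,.020),(.041,.021),(.032,.02),(.022,.0175),(0,.015)):
        a=np.linspace(0,6.28,60); P=np.array([proj(n,(X[0]+R*np.cos(t),X[1]+R*np.sin(t),z)) for t in a]); print(X,z,np.round([*P.min(0),*P.max(0)],1))
    a=im[roi[1]:roi[3],roi[0]:roi[2]]; cv2.imwrite(f"pics/st_{n}.png",cv2.resize(a,None,fx=8,fy=8,interpolation=2)[:,:,::-1])
E
```

```text
top (450, 251, 23, 21) ((460.81817626953125, 261.0), 11.226550102233887)
251 [458 464] 7; 252 [456 467] 12; 253 [455 468] 14; 254 [454 469] 16; 255 [453 470] 18; 256 [452 470] 19; 257 [451 471] 21; 258 [450 471] 22; 259 [450 471] 22; 260 [450 472] 23; 261 [450 472] 23; 262 [450 471] 22; 263 [450 471] 22; 264 [450 471] 22; 265 [451 470] 20; 266 [452 470] 19; 267 [453 469] 17; 268 [454 469] 16; 269 [455 467] 13; 270 [458 465] 8; 271 [461 461] 1; 
(0.469, -0.295) 0.056 [459.9 256.  468.3 264.4]
(0.469, -0.295) 0.05 [452.8 249.9 473.6 270.7]
(0.469, -0.295) 0.041 [451.  249.7 472.7 271.3]
(0.469, -0.295) 0.032 [450.4 250.5 470.8 270.8]
(0.469, -0.295) 0.022 [450.3 252.  468.1 269.7]
(0.469, -0.295) 0 [448.8 253.8 463.7 268.6]
(0.467, -0.296) 0.056 [460.4 257.  468.8 265.4]
(0.467, -0.296) 0.05 [453.3 251.  474.2 271.7]
(0.467, -0.296) 0.041 [451.6 250.7 473.3 272.3]
(0.467, -0.296) 0.032 [450.9 251.5 471.4 271.9]
(0.467, -0.296) 0.022 [450.9 253.  468.6 270.7]
(0.467, -0.296) 0 [449.3 254.8 464.2 269.6]
scene (233, 155, 17, 25) ((242.0, 167.0), 12.16562557220459)
155 [240 243] 4; 156 [23
[... 289 characters left out ...]
 249] 13; 173 [237 249] 13; 174 [238 249] 12; 175 [238 249] 12; 176 [239 248] 10; 177 [239 248] 10; 178 [240 247] 8; 179 [242 244] 3; 
(0.469, -0.295) 0.056 [236.  156.7 242.8 161.2]
(0.469, -0.295) 0.05 [231.2 155.3 248.3 166.6]
(0.469, -0.295) 0.041 [231.4 157.9 249.2 169.8]
(0.469, -0.295) 0.032 [232.4 161.1 249.2 172.4]
(0.469, -0.295) 0.022 [234.1 164.9 248.7 174.8]
(0.469, -0.295) 0 [236.5 172.4 248.8 180.8]
(0.467, -0.296) 0.056 [236.4 156.1 243.2 160.6]
(0.467, -0.296) 0.05 [231.6 154.7 248.6 166. ]
(0.467, -0.296) 0.041 [231.8 157.3 249.5 169.2]
(0.467, -0.296) 0.032 [232.8 160.5 249.6 171.7]
(0.467, -0.296) 0.022 [234.5 164.3 249.1 174.2]
(0.467, -0.296) 0 [236.8 171.8 249.2 180.2]
```

View pics/st_top.png

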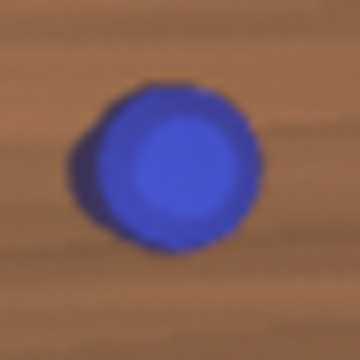

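```bash
python3 -m creep '[[[-28,35,5,0,0,0],[-56,70,12,0,0,-0.015],[-84,105,20,0,0,-0.015],[-102,127,30,0,0,-0.015],[-102,127,30,0,0,-0.015]]]'; python3 -m creep '[[[0,0,0,0,0,0]]]';  python3 plan.py 0.468 -0.295 0.02 9
```

```text
time_s: 14.1
tcp_pos: [0.4697, -0.293, 0.1186]
ee_rot: [0.997, 0.08, -0.001, 0.0]
contact_force: [-0.5, -0.3, 0.5]
width: 0.085
time_s: 14.2
tcp_pos: [0.4731, -0.2887, 0.12]
ee_rot: [0.997, 0.083, 0.0, -0.0]
contact_force: [0.3, 0.3, -0.0]
width: 0.0857
shift [ -6.1   5.4 100. ] turn [-0.    -0.     0.009] | t 14.2 F [ 0.3  0.3 -0. ] w 0.0857 q [ 0.9   0.31 -0.51  1.76  0.17  1.11 -1.07]
```

```bash
python3 -m creep '[[[-6,5.5,20,0,0,0.01],[-6,5.5,45,0,0,0.01],[-6,5.5,45,0,0,0.01],[-6,5.5,45,0,0,0.01]]]';  python3 plan.py 0.468 -0.295 0.02 9;  python3 - <<'E'
from h import *
for n in("top","scene"): 
    im=bot.grab_frame(n); cv2.imwrite(f"pics/{n}6.png",im[:,:,::-1])
a=cv2.imread("pics/top6.png")[180:330,390:540];b=cv2.imread("pics/scene6.png")[90:240,170:320]
cv2.imwrite("pics/c6.png",cv2.resize(np.hstack([a,b]),None,fx=2.6,fy=2.6,interpolation=2))
E
```

```text
time_s: 14.6
tcp_pos: [0.4691, -0.2938, 0.0757]
ee_rot: [0.997, 0.079, 0.0, -0.0]
contact_force: [-0.0, 0.7, 0.3]
width: 0.0856
shift [-1.3  1.1 55.7] turn [-0.001 -0.     0.002] | t 14.6 F [-0.   0.7  0.3] w 0.0856 q [ 0.9   0.36 -0.49  1.8   0.2   1.02 -1.08]
```

View pics/c6.png

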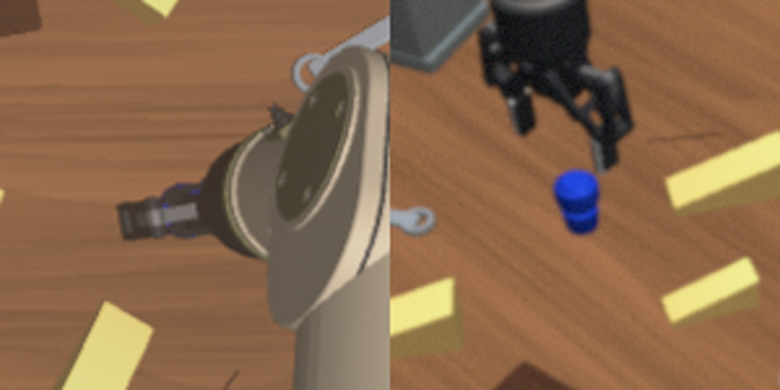

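```bash
python3 -m creep '[[[-1.3,1,25,0,0,0],[-1.3,1,45,0,0,0],[-1.3,1,55,0,0,0],[-1.3,1,55,0,0,0],[-1.3,1,55,0,0,0]]]';  python3 plan.py 0.468 -0.295 0.02 9
```

```text
time_s: 15.2
tcp_pos: [0.4678, -0.2964, 0.0211]
ee_rot: [0.997, 0.078, 0.001, 0.0]
contact_force: [0.2, 0.4, 0.8]
width: 0.0855
shift [ 0.5 -1.4  1.1] turn [ 0.001 -0.001 -0.   ] | t 15.2 F [0.2 0.4 0.8] w 0.0855 q [ 0.88  0.44 -0.47  1.84  0.24  0.92 -1.12]
```

```bash
python3 -m creep '[[[0,0,0,0,0,0],[0,0,0,0,0,0],[0,0,0,0,0,0],[0,0,0,0,0,0]]]' 0.4 25;  python3 plan.py 0.468 -0.295 0.02 9;  python3 - <<'E'
from h import *
for n in("top","scene"): 
    im=bot.grab_frame(n); cv2.imwrite(f"pics/{n}7.png",im[:,:,::-1])
a=cv2.imread("pics/top7.png")[220:300,420:500];b=cv2.imread("pics/scene7.png")[120:200,205:285]
cv2.imwrite("pics/c7.png",cv2.resize(np.hstack([a,b]),None,fx=5,fy=5,interpolation=2))
E
```

```text
time_s: 15.6
tcp_pos: [0.4671, -0.2964, 0.0203]
ee_rot: [0.997, 0.078, 0.0, 0.0]
contact_force: [-0.5, -0.6, 0.9]
width: 0.051
shift [ 1.1 -1.3  0.3] turn [ 0. -0. -0.] | t 15.6 F [-0.5 -0.6  0.9] w 0.051 q [ 0.88  0.44 -0.47  1.84  0.24  0.92 -1.12]
```

View pics/c7.png

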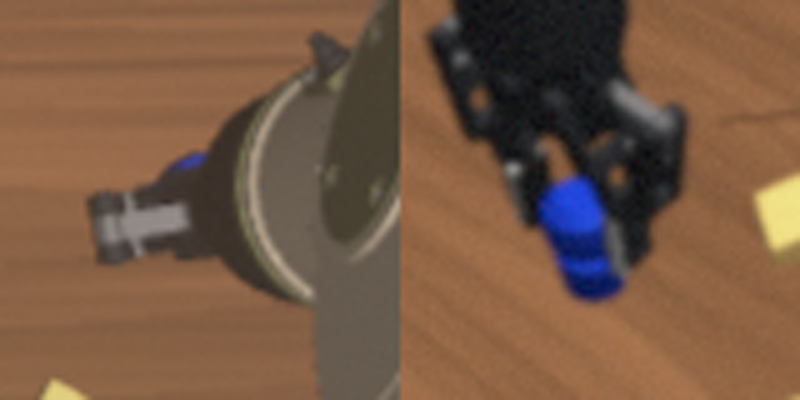

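```bash
python3 -m creep '[[[1,-1,0,0,0,0],[1,-1,0,0,0,0],[1,-1,0,0,0,0]]]' 0.45 20;  python3 plan.py 0.468 -0.295 0.02 9;python3 -m creep '[[[0,0,0,0,0,0],[0,0,0,0,0,0],[0,0,0,0,0,0]]]' 0.48;  python3 plan.py 0.468 -0.295 0.02 9
```

```text
time_s: 16.0
tcp_pos: [0.4678, -0.295, 0.02]
ee_rot: [0.997, 0.078, -0.0, -0.0]
contact_force: [0.0, -0.4, -0.6]
width: 0.047
shift [ 0.2 -0.  -0. ] turn [-0.  0. -0.] | t 16.0 F [ 0.  -0.4 -0.6] w 0.047 q [ 0.88  0.44 -0.47  1.84  0.24  0.92 -1.12]
time_s: 16.3
tcp_pos: [0.4678, -0.2952, 0.02]
ee_rot: [0.997, 0.078, 0.0, 0.0]
contact_force: [0.4, 0.9, 0.4]
width: 0.0448
shift [ 0.2 -0.1  0. ] turn [ 0. -0. -0.] | t 16.3 F [0.4 0.9 0.4] w 0.0448 q [ 0.88  0.44 -0.47  1.84  0.24  0.92 -1.12]
```

```bash
python3 -m creep '[[[0,0,0,0,0,0],[0,0,0,0,0,0],[0,0,0,0,0,0]]]' 0.51 20;python3 -m creep '[[[0,0,0,0,0,0],[0,0,0,0,0,0],[0,0,0,0,0,0],[0,0,0,0,0,0]]]' 1 30; python3 - <<'E'
from h import *
for n in("scene",): 
    im=bot.grab_frame(n); cv2.imwrite(f"pics/{n}8.png",im[:,:,::-1])
b=cv2.imread("pics/scene8.png")[120:200,205:285]
cv2.imwrite("pics/c8.png",cv2.resize(b,None,fx=5,fy=5,interpolation=2))
E
```

```text
time_s: 16.6
tcp_pos: [0.4678, -0.2952, 0.02]
ee_rot: [0.997, 0.078, 0.0, 0.0]
contact_force: [-0.9, 0.3, 0.4]
width: 0.0417
time_s: 17.0
tcp_pos: [0.4679, -0.2952, 0.0202]
ee_rot: [0.997, 0.078, 0.0, 0.0]
contact_force: [-1.2, 0.9, 3.3]
width: 0.0407
```

View pics/c8.png

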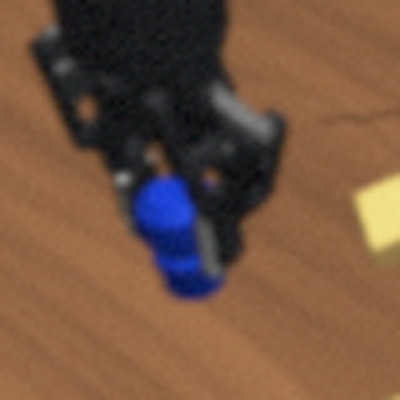

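```bash
python3 -m creep '[[[0,0,-5,0,0,0],[0,0,-20,0,0,0],[0,0,-45,0,0,0],[0,0,-70,0,0,0],[0,0,-80,0,0,0]]]'; python3 plan.py 0.6668 -0.1172 0.08 9;  python3 - <<'E'
from h import *
for n in("scene",): 
    im=bot.grab_frame(n); cv2.imwrite(f"pics/{n}9.png",im[:,:,::-1])
b=cv2.imread("pics/scene9.png")[80:200,185:305]
cv2.imwrite("pics/c9.png",cv2.resize(b,None,fx=4,fy=4,interpolation=2))
E
```

```text
time_s: 17.55
tcp_pos: [0.469, -0.2958, 0.1033]
ee_rot: [0.997, 0.078, 0.002, 0.001]
contact_force: [-0.3, -0.2, -1.5]
width: 0.0398
shift [ 223.2 -145.6   23.5] turn [ 0.003 -0.003 -0.   ] | t 17.55 F [-0.3 -0.2 -1.5] w 0.0398 q [ 0.91  0.33 -0.5   1.78  0.18  1.07 -1.07]
```

View pics/c9.png

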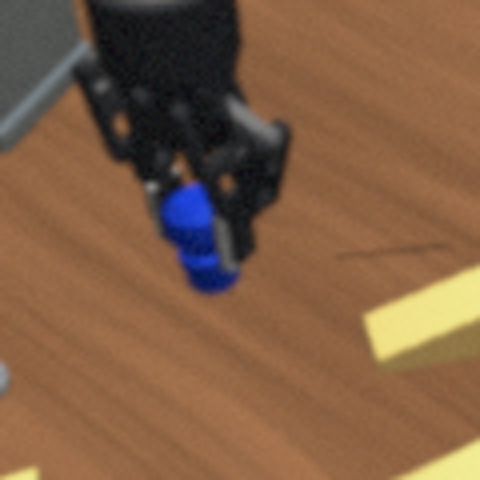

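```bash
python3 -m creep '[[[10,-7,0,0,0,0],[32,-21,0,0,0,0],[60,-39,0,0,0,0],[90,-59,0,0,0,0],[120,-78,0,0,0,0]]]'; python3 -m creep '[[[24,-15,2,0,0,0],[48,-32,4,0,0,0],[65,-44,8,0,0,0],[76,-51,12,0,0,0],[80,-53,14,0,0,0]]]'; python3 -m creep '[[[0,0,0,0,0,0]]]'; python3 plan.py 0.6668 -0.1172 0.05 9
```

```text
time_s: 18.1
tcp_pos: [0.5747, -0.1972, 0.0984]
ee_rot: [0.997, 0.078, -0.001, -0.001]
contact_force: [-0.1, -0.2, 0.1]
width: 0.0403
time_s: 18.6
tcp_pos: [0.645, -0.1324, 0.0843]
ee_rot: [0.997, 0.079, -0.001, -0.001]
contact_force: [0.7, 0.4, -0.2]
width: 0.0397
time_s: 18.7
tcp_pos: [0.6444, -0.1343, 0.0848]
ee_rot: [0.997, 0.079, -0.001, -0.0]
contact_force: [-0.1, -0.4, -1.4]
width: 0.0404
shift [ 24.8 -13.4  34.8] turn [-0.001  0.002  0.   ] | t 18.7 F [-0.1 -0.4 -1.4] w 0.0404 q [ 0.52  0.57 -0.53  1.5   0.3   1.15 -1.48]
```

```bash
python3 -m creep '[[[7,-4,5,0,0,0],[16,-9,13,0,0,0],[23,-13,24,0,0,0],[25,-13,33,0,0,0],[25,-13,35,0,0,0]]]'; python3 -m creep '[[[0,0,0,0,0,0],[0,0,0,0,0,0]]]'; python3 plan.py 0.6668 -0.1172 0.0322 9;  python3 - <<'E'
from h import *
for n in("top","scene"): 
    im=bot.grab_frame(n); cv2.imwrite(f"pics/{n}10.png",im[:,:,::-1])
a=cv2.imread("pics/top10.png")[110:230,300:420];b=cv2.imread("pics/scene10.png")[190:310,165:285]
cv2.imwrite("pics/c10.png",cv2.resize(np.hstack([a,b]),None,fx=3.3,fy=3.3,interpolation=2))
E
```

```text
time_s: 19.2
tcp_pos: [0.6668, -0.1174, 0.0489]
ee_rot: [0.997, 0.079, -0.001, -0.0]
contact_force: [0.2, 0.0, -1.4]
width: 0.0402
time_s: 19.4
tcp_pos: [0.6676, -0.1182, 0.0513]
ee_rot: [0.997, 0.078, 0.0, 0.0]
contact_force: [-0.5, -0.2, -0.6]
width: 0.04
shift [-0.6 -1.1 19.1] turn [ 0.    -0.    -0.001] | t 19.4 F [-0.5 -0.2 -0.6] w 0.04 q [ 0.47  0.65 -0.51  1.47  0.34  1.12 -1.52]
```

View pics/c10.png

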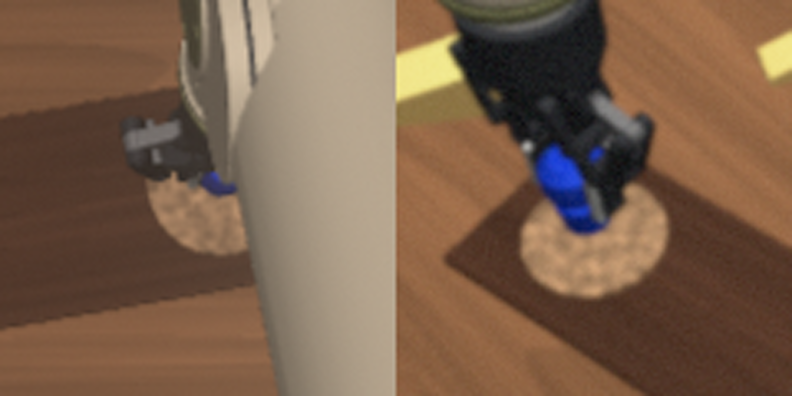

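```bash
python3 -m creep '[[[-0.5,-1,5,0,0,0],[-0.5,-1,11,0,0,0],[-0.5,-1,15,0,0,0],[-0.5,-1,16.5,0,0,0],[-0.5,-1,16.5,0,0,0]]]';python3 -m creep '[[[0,0,0,0,0,0]]]'; python3 plan.py 0.6668 -0.1172 0.0322 9
```

```text
time_s: 20.0
tcp_pos: [0.6667, -0.1169, 0.0341]
ee_rot: [0.997, 0.078, -0.0, -0.0]
contact_force: [0.3, -0.4, 0.3]
width: 0.0403
time_s: 20.1
tcp_pos: [0.667, -0.1169, 0.0346]
ee_rot: [0.997, 0.078, 0.0, 0.0]
contact_force: [0.3, 0.1, -0.8]
width: 0.0401
shift [-0.2  0.3  2.4] turn [ 0. -0. -0.] | t 20.1 F [ 0.3  0.1 -0.8] w 0.0401 q [ 0.47  0.66 -0.51  1.48  0.34  1.09 -1.53]
```

```bash
python3 -m creep '[[[0,0,1,0,0,0],[0,0,1.7,0,0,0],[0,0,1.7,0,0,0]]]';python3 -m creep '[[[0,0,0.4,0,0,0],[0,0,0.6,0,0,0],[0,0,0.6,0,0,0]]]'; python3 plan.py 0.6668 -0.1172 0.0322 9
```

```text
time_s: 20.4
tcp_pos: [0.6669, -0.1169, 0.0328]
ee_rot: [0.997, 0.078, 0.0, 0.0]
contact_force: [-0.4, 0.2, -0.7]
width: 0.0398
time_s: 20.7
tcp_pos: [0.667, -0.1169, 0.0324]
ee_rot: [0.997, 0.078, 0.0, 0.0]
contact_force: [0.2, -0.1, 0.1]
width: 0.04
shift [-0.3  0.2  0.2] turn [ 0. -0. -0.] | t 20.7 F [ 0.2 -0.1  0.1] w 0.04 q [ 0.47  0.66 -0.51  1.48  0.35  1.08 -1.53]
```

```bash
python3 -m creep '[[[0,0,0.3,0,0,0],[0,0,0.5,0,0,0],[0,0,0.5,0,0,0]]]';python3 -m creep '[[[0,0,0.2,0,0,0],[0,0,0.4,0,0,0],[0,0,0.4,0,0,0]]]'
```

```text
time_s: 21.0
tcp_pos: [0.6672, -0.1169, 0.0322]
ee_rot: [0.997, 0.078, 0.0, 0.0]
contact_force: [-0.8, 0.3, 5.4]
width: 0.0403
time_s: 21.3
tcp_pos: [0.6675, -0.1168, 0.0322]
ee_rot: [0.997, 0.078, 0.001, 0.0]
contact_force: [-1.5, 0.9, 6.9]
width: 0.0402
```

```bash
python3 -m creep '[[[0,0,-0.3,0,0,0],[0,0,-0.3,0,0,0],[0,0,-0.3,0,0,0]]]' 0.45; python3 -m creep '[[[0,0,0,0,0,0],[0,0,0,0,0,0],[0,0,0,0,0,0],[0,0,0,0,0,0]]]' 0.1; python3 -m creep '[[[0,0,-10,0,0,0],[0,0,-30,0,0,0],[0,0,-60,0,0,0],[0,0,-90,0,0,0],[0,0,-95,0,0,0]]]'; python3 plan.py 0.4576 -0.131 0.10 -26.2
```

```text
time_s: 21.6
tcp_pos: [0.6667, -0.1168, 0.0313]
ee_rot: [0.997, 0.078, -0.0, -0.0]
contact_force: [-0.5, 0.5, 0.9]
width: 0.0468
time_s: 22.0
tcp_pos: [0.6669, -0.117, 0.0315]
ee_rot: [0.997, 0.078, -0.0, 0.0]
contact_force: [0.1, 0.5, -0.1]
width: 0.077
time_s: 22.5
tcp_pos: [0.669, -0.1168, 0.1319]
ee_rot: [0.997, 0.078, 0.003, 0.001]
contact_force: [-0.3, 0.9, -0.2]
width: 0.0766
shift [-211.3  -19.1   30.5] turn [-0.    -0.007  0.614] | t 22.5 F [-0.3  0.9 -0.2] w 0.0766 q [ 0.48  0.57 -0.54  1.4   0.3   1.24 -1.5 ]
```

```bash
python3 -m creep '[[[-35,-3,0,0,0,0.08],[-80,-7,0,0,0,0.21],[-125,-11,8,0,0,0.35],[-170,-15,18,0,0,0.49],[-211,-19,30,0,0,0.61]]]' 0;python3 -m creep '[[[0,0,0,0,0,0],[0,0,0,0,0,0]]]'; python3 plan.py 0.4576 -0.131 0.004 -26.2; python3 - <<'E'
from h import *
for n in("top","scene"): 
    im=bot.grab_frame(n); cv2.imwrite(f"pics/{n}11.png",im[:,:,::-1])
a=cv2.imread("pics/top11.png")[100:300,280:480];b=cv2.imread("pics/scene11.png")[130:330,165:365]
cv2.imwrite("pics/c11.png",cv2.resize(np.hstack([a,b]),None,fx=2,fy=2,interpolation=2))
E
```

```text
time_s: 23.0
tcp_pos: [0.4536, -0.1313, 0.0967]
ee_rot: [0.974, -0.228, 0.0, 0.0]
contact_force: [-0.3, 0.6, 0.3]
width: 0.0857
time_s: 23.2
tcp_pos: [0.4551, -0.1314, 0.097]
ee_rot: [0.974, -0.225, 0.0, 0.0]
contact_force: [-0.1, 0.0, 1.1]
width: 0.0851
shift [ 2.  -1.5 93. ] turn [ 0.001 -0.001  0.004] | t 23.2 F [-0.1  0.   1.1] w 0.0851 q [ 0.65  0.16 -0.49  1.98  0.09  1.01 -1.91]
```

View pics/c11.png

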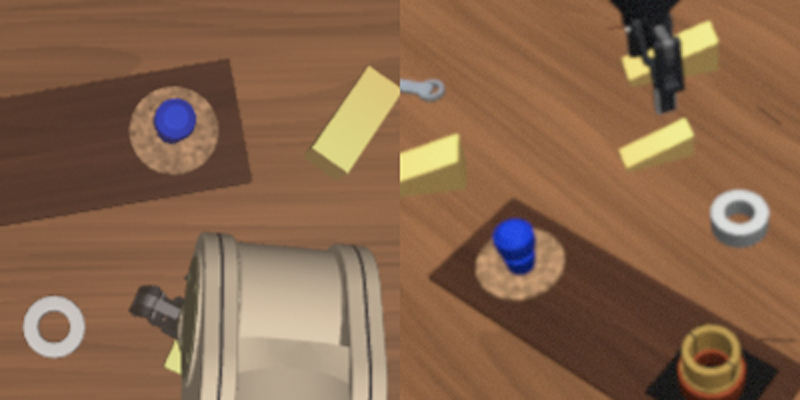

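```bash
python3 -m creep '[[[2,-1.5,30,0,0,0],[2,-1.5,65,0,0,0],[2,-1.5,87,0,0,0],[2,-1.5,92,0,0,0],[2,-1.5,92,0,0,0]]]';python3 plan.py 0.4576 -0.131 0.004 -26.2; python3 - <<'E'
from m import *
for n in("top","scene"):
    im=cv2.imread(f"pics/{n}11.png")[:,:,::-1].copy();H=hsv(im);h,s,v=[H[:,:,i].astype(int) for i in range(3)]
    roi=(345,135,395,190) if n=="top" else (195,225,255,285)
    m=box((h>100)&(h<130)&(s>90),roi); print(n,"obs x,y,x2,y2",[f(m.nonzero()[k]) for f,k in((np.min,1),(np.min,0),(np.max,1),(np.max,0))])
    X=(.667,-.1172)
    for z,R in((.062,.020),(.053,.021),(.044,.02),(.034,.0175),(.012,.015)):
        a=np.linspace(0,6.28,60); P=np.array([proj(n,(X[0]+R*np.cos(t),X[1]+R*np.sin(t),z)) for t in a]); print(X,z,np.round([*P.min(0),*P.max(0)],1))
E
```

```text
time_s: 23.8
tcp_pos: [0.4587, -0.1302, 0.0046]
ee_rot: [0.975, -0.224, -0.0, -0.0]
contact_force: [0.7, -0.2, 0.5]
width: 0.085
shift [-0.7  1.3  0.6] turn [-0.001  0.001  0.005] | t 23.8 F [ 0.7 -0.2  0.5] w 0.085 q [ 0.61  0.32 -0.47  2.04  0.19  0.82 -2.  ]
top obs x,y,x2,y2 [np.int64(357), np.int64(149), np.int64(377), np.int64(170)]
(0.667, -0.1172) 0.062 [358.5 149.  379.2 169.4]
(0.667, -0.1172) 0.053 [357.6 149.7 379.2 170.9]
(0.667, -0.1172) 0.044 [357.8 151.4 378.1 171.4]
(0.667, -0.1172) 0.034 [358.7 153.8 376.3 171.2]
(0.667, -0.1172) 0.012 [359.1 157.7 373.9 172.3]
scene obs x,y,x2,y2 [np.int64(211), np.int64(239), np.int64(231), np.int64(266)]
(0.667, -0.1172) 0.062 [209.9 238.4 230.4 254.4]
(0.667, -0.1172) 0.053 [210.3 240.9 231.6 257.6]
(0.667, -0.1172) 0.044 [211.7 244.1 231.8 259.9]
(0.667, -0.1172) 0.034 [213.9 248.1 231.3 261.9]
(0.667, -0.1172) 0.012 [217.1 255.6 231.8 267.3]
```

The stopper's outline fits a centre within about 1 px of the cork middle, and it stands upright. Gripping the wedge next.

```bash
python3 -m creep '[[[-0.7,1.2,0,0,0,0.005],[-0.7,1.2,0,0,0,0.005],[-0.7,1.2,0,0,0,0.005],[-0.7,1.2,0,0,0,0.005],[-0.7,1.2,0,0,0,0.005]]]' 1 30;python3 -m creep '[[[0,0,0,0,0,0],[0,0,0,0,0,0],[0,0,0,0,0,0]]]'; python3 -m creep '[[[0,0,-10,0,0,0],[0,0,-35,0,0,0],[0,0,-70,0,0,0],[0,0,-90,0,0,0],[0,0,-90,0,0,0]]]'; python3 plan.py 0.648 0.0018 0.09 9;python3 - <<'E'
from h import *
for n in("scene",): 
    im=bot.grab_frame(n); cv2.imwrite(f"pics/{n}12.png",im[:,:,::-1])
b=cv2.imread("pics/scene12.png")[110:230,225:345]
cv2.imwrite("pics/c12.png",cv2.resize(b,None,fx=4,fy=4,interpolation=2))
E
```

```text
time_s: 24.3
tcp_pos: [0.4574, -0.1316, 0.0054]
ee_rot: [0.974, -0.227, 0.001, 0.0]
contact_force: [-1.0, 0.0, 7.6]
width: 0.0294
time_s: 24.6
tcp_pos: [0.4574, -0.1316, 0.0054]
ee_rot: [0.974, -0.227, 0.001, 0.0]
contact_force: [-1.5, 0.0, 7.2]
width: 0.0293
time_s: 25.1
tcp_pos: [0.4587, -0.1318, 0.098]
ee_rot: [0.974, -0.227, 0.003, 0.0]
contact_force: [0.9, -0.3, -0.6]
width: 0.0293
shift [ 110.6 -203.6    8.7] turn [ 0.001 -0.005 -0.615] | t 25.1 F [ 0.9 -0.3 -0.6] w 0.0293 q [ 0.65  0.17 -0.5   1.98  0.1   1.01 -1.92]
```

View pics/c12.png

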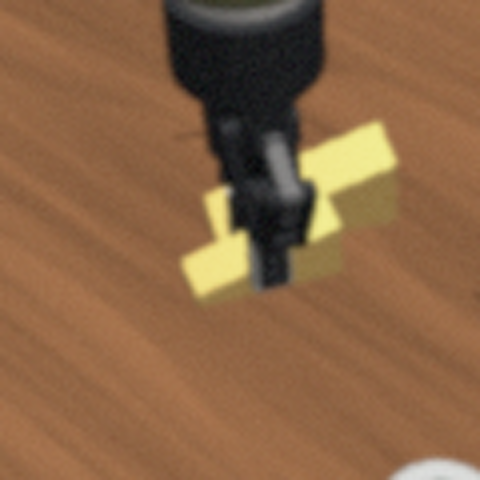

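```bash
python3 -m creep '[[[12,-23,0,0,0,-0.08],[33,-62,0,0,0,-0.21],[55,-103,0,0,0,-0.35],[77,-144,0,0,0,-0.49],[99,-182,2,0,0,-0.61]]]'; python3 -m creep '[[[0,0,0,0,0,0],[0,0,0,0,0,0]]]';python3 plan.py 0.6485 0.0016 0.05 9.03
```

```text
time_s: 25.65
tcp_pos: [0.6269, -0.0104, 0.0913]
ee_rot: [0.997, 0.079, -0.001, -0.0]
contact_force: [1.4, -0.2, -0.8]
width: 0.029
time_s: 25.85
tcp_pos: [0.6254, -0.0109, 0.0906]
ee_rot: [0.997, 0.076, -0.001, -0.001]
contact_force: [-0.2, -1.2, -1.5]
width: 0.0295
shift [24.9 -8.8 40.5] turn [-0.002  0.003 -0.005] | t 25.85 F [-0.2 -1.2 -1.5] w 0.0295 q [ 0.4   0.52 -0.6   1.59  0.31  1.14 -1.69]
```

```bash
python3 -m creep '[[[10,-4,10,0,0,-0.005],[25,-9,22,0,0,-0.005],[25,-9,34,0,0,-0.005],[25,-9,50,0,0,-0.005],[25,-9,60,0,0,-0.005]]]'; python3 -m creep '[[[0,0,0,0,0,0],[0,0,0,0,0,0]]]';python3 plan.py 0.6485 0.0016 0.0134 9.03
```

```text
time_s: 26.35
tcp_pos: [0.6481, -0.0003, 0.0305]
ee_rot: [0.997, 0.078, -0.001, 0.0]
contact_force: [0.7, -0.0, -0.9]
width: 0.0294
time_s: 26.55
tcp_pos: [0.6492, 0.0004, 0.0326]
ee_rot: [0.997, 0.078, -0.0, 0.0]
contact_force: [-0.1, -0.3, 0.2]
width: 0.029
shift [-0.5 -1.3 19.2] turn [ 0.     0.    -0.001] | t 26.55 F [-0.1 -0.3  0.2] w 0.029 q [ 0.35  0.63 -0.57  1.56  0.37  1.06 -1.73]
```

```bash
python3 -m creep '[[[-0.5,-1.3,7,0,0,0],[-0.5,-1.3,13,0,0,0],[-0.5,-1.3,17,0,0,0],[-0.5,-1.3,17.5,0,0,0],[-0.5,-1.3,17.5,0,0,0]]]'; python3 -m creep '[[[0,0,0.5,0,0,0],[0,0,1,0,0,0],[0,0,1,0,0,0]]]';python3 plan.py 0.6485 0.0016 0.0134 9.03
```

```text
time_s: 27.05
tcp_pos: [0.6487, 0.0019, 0.015]
ee_rot: [0.997, 0.078, -0.0, -0.0]
contact_force: [-0.0, -0.4, -0.6]
width: 0.0291
time_s: 27.35
tcp_pos: [0.6489, 0.0019, 0.0142]
ee_rot: [0.997, 0.078, 0.0, 0.0]
contact_force: [0.1, -0.9, -0.6]
width: 0.0294
shift [-0.4  0.3  0.8] turn [ 0.    -0.    -0.001] | t 27.35 F [ 0.1 -0.9 -0.6] w 0.0294 q [ 0.34  0.65 -0.56  1.57  0.38  1.03 -1.74]
```

```bash
python3 -m creep '[[[-0.4,0.3,0.5,0,0,0],[-0.4,0.3,1,0,0,0],[-0.4,0.3,1.3,0,0,0],[-0.4,0.3,1.3,0,0,0]]]'
```

```text
time_s: 27.75
tcp_pos: [0.6485, 0.0015, 0.0135]
ee_rot: [0.997, 0.078, 0.0, 0.0]
contact_force: [-3.6, -1.0, 6.8]
width: 0.0293
```

```bash
python3 -m creep '[[[0,0,-0.3,0,0,0],[0,0,-0.3,0,0,0],[0,0,-0.3,0,0,0],[0,0,-0.3,0,0,0],[0,0,-0.3,0,0,0]]]' 0.2;python3 -m creep '[[[0,0,-15,0,0,0],[0,0,-50,0,0,0],[0,0,-95,0,0,0],[-30,0,-120,0,0,0],[-75,0,-130,0,0,0]]]'; python3 -m creep '[[[-40,0,-5,0,0,0],[-80,0,-10,0,0,0],[-110,10,-10,0,0,0],[-120,50,-10,0,0,0],[-120,90,-10,0,0,0]]]';python3 -m creep '[[[0,40,0,0,0,0],[0,85,0,0,0,0],[0,130,0,0,0,0],[0,170,0,0,0,0],[0,190,0,0,0,0]]]'; python3 - <<'E'
from h import *
for n in("top","scene"): 
    im=bot.grab_frame(n); cv2.imwrite(f"pics/{n}13.png",im[:,:,::-1])
a=cv2.imread("pics/top13.png")[100:300,200:420];b=cv2.imread("pics/scene13.png")[190:390,165:385]
cv2.imwrite("pics/c13.png",cv2.resize(np.vstack([a[:150],b[:150]]),None,fx=2,fy=2,interpolation=2))
E
```

```text
time_s: 28.25
tcp_pos: [0.6484, 0.0016, 0.013]
ee_rot: [0.997, 0.078, -0.0, -0.0]
contact_force: [-0.0, -0.2, 0.6]
width: 0.0676
time_s: 28.75
tcp_pos: [0.5763, -0.009, 0.1472]
ee_rot: [0.997, 0.079, 0.003, -0.0]
contact_force: [-0.3, -0.1, 1.4]
width: 0.0684
time_s: 29.25
tcp_pos: [0.469, -0.1187, 0.1549]
ee_rot: [0.997, 0.079, 0.001, 0.001]
contact_force: [0.7, 0.0, 0.6]
width: 0.0683
time_s: 29.75
tcp_pos: [0.4991, -0.3095, 0.154]
ee_rot: [0.997, 0.077, 0.0, 0.001]
contact_force: [0.0, 0.9, -0.6]
width: 0.0681
```

View pics/top13.png

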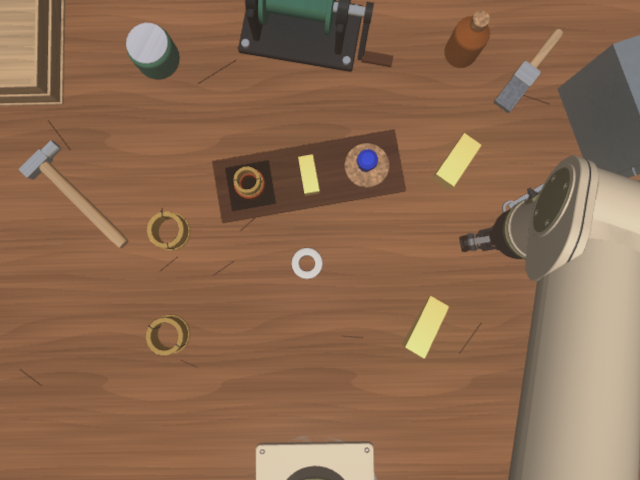

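View pics/c13.png

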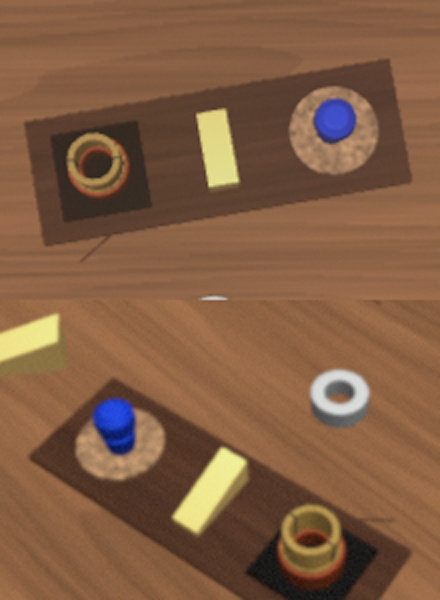

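Everything is in place, so I'll check the wedge pose and the steel collar numerically.

```bash
python3 - <<'E'
from m import *
im=cv2.imread("pics/top13.png")[:,:,::-1].copy();H=hsv(im);h,s,v=[H[:,:,i].astype(int) for i in range(3)]
m=box((h>23)&(h<33)&(s>60)&(v>150),(290,140,330,205))
b=cv2.boxPoints(cv2.minAreaRect(contour(m).astype(np.float32))); b=b[np.argsort(b[:,1])]
thin=[onz("top",p,.016) for p in b[:2]]; thick=[onz("top",p,.040) for p in b[2:]]
a=np.mean(thin,0);c=np.mean(thick,0); print(np.round(b,1),"mid",np.round((a+c)/2,4),"len",np.linalg.norm((a-c)[:2]),"yaw",np.degrees(np.arctan2(*(a-c)[[1,0]])),"w",np.linalg.norm(thin[0]-thin[1]),np.linalg.norm(thick[0]-thick[1]))
for f in ("top0","top13"):
    H=hsv(cv2.imread(f"pics/{f}.png")[:,:,::-1].copy()); m=box((H[:,:,1]<50)&(H[:,:,2]>120),(285,240,330,290)); print(f,cv2.fitEllipse(contour(m))[0])
for n,roi in(("top",(226,160,275,208)),("scene",(295,285,345,340))):
  for k in(5,13):
    H=hsv(cv2.imread(f"pics/{n}{k}.png")[:,:,::-1].copy());h,s,v=[H[:,:,i].astype(int) for i in range(3)]
    m=box((h>=14)&(h<30)&(v>110)&(s>90),roi); g=max(blobs(m,50),key=lambda x:x[0][4]); print(n,k,g[0],cv2.fitEllipse(contour(g[2]))[0])
E
```

```text
[[313.1 154.6]
 [298.  157.2]
 [319.1 190.8]
 [304.1 193.3]] mid [6.481e-01 3.000e-04 2.800e-02] len 0.0791298591212684 yaw 8.207306278738729 w 0.030983663288875515 0.030101021461723203
top0 (306.53173828125, 262.9440002441406)
top13 (306.55206298828125, 262.93682861328125)
top 5 [234 166  29  30 314] (247.1248321533203, 180.61398315429688)
top 13 [234 166  29  30 347] (247.2165985107422, 180.55795288085938)
scene 5 [305 292  31  35 603] (320.02349853515625, 308.89141845703125)
scene 13 [305 292  31  35 592] (320.0484924316406, 308.9037170410156)
```

```bash
python3 -m creep '[[[0,0,0,0,0,0],[0,0,0,0,0,0]]]'; python3 - <<'E'
from cell import bot
print(bot.close_job())
E
```

```text
time_s: 30.05
tcp_pos: [0.5, -0.3039, 0.1538]
ee_rot: [0.997, 0.079, 0.0, 0.0]
contact_force: [-0.2, 0.6, 0.8]
width: 0.0686
the job is handed in; nothing more can be done
None
```

The parts are laid out as asked and the job is handed in, at about 30 s of the 99 s allowed. I placed them in the order given: rusted collar, smallest shell on top of it, stopper, then smallest wedge.

My last checks against the camera images:

| Part | Check | Result |
|---|---|---|
| Rusted collar | distance from the middle of the rubber pad | about 1 mm |
| Brass shell | centred on the collar, both views | within about 1 px (roughly 2 mm), and had not moved in the final pictures |
| Glass stopper | centred on the cork pad, standing upright | within about 1–2 px (roughly 2–3 mm); it was upright in every picture |
| Boxwood wedge | distance from the board's middle | about 1.4 mm |
| Boxwood wedge | yaw against the board's | 8.2° against 9.0° |
| Bright steel collar | moved from its start position | no (0.02 px) |

The collar's position differed by about 3–4 mm between the two views on a simple reading. That matched the bias already there in the starting pictures, and the distance the arm moved it supports the 1 mm figure.

The highest wrist force I saw was about 16 N. At hand-in the arm stood clear with the gripper open. No check failed.

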